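# Find the hidden groove with the stop pin

### The arm

A 6-joint arm with a two-finger parallel gripper is mounted at the origin on the work surface; the furniture and walls round the work are solid. World frame = base frame: x ahead of the robot, y to its left, z up, the work surface at z = 0. Lengths are in m, angles in degrees, forces in N, time in s.
With the tool pointing down it reaches from about 0.25 to 0.725 m from the base axis. Payload 9.7 kg.
Tool frame: the origin (TCP) lies between the finger pads; the fingertips stand 19 mm ahead of it and the grasp point (between the pads) is the TCP (r.finger_overhang is the distance from the TCP to the fingertips, in m); z points along the fingers, y is the line along which they close (so a half turn about z gives the same grasp; the last joint's range is limited). The gripper opens to 85 mm and grips with 20 to 120 N. Pads are 22 mm wide; open, the fingers measure 114 mm over their backs; the gripper's body (76 mm by 85 mm) begins 54 mm behind the grasp point. The pads swing forward as they close: fully open they stand 13 mm farther back than shut.
Start: joints at [-68.239, 4.979, 10.078, 95.1, 0, 90], TCP at [0.204, -0.511, 0.25] pointing down, gripper open.
Joint ranges: [-179.16, 179.16], [-48.56, 103.87], [-65.8, 70.77], [-126.05, 130.52], [-82.76, 87.17], [-180, 180]. Speed limits (degrees/s): [127.2, 127.2, 147.25, 180, 180, 180].

### API

Orientations are given as [roll, pitch, yaw] about the fixed x, y, z axes, in that order (R = Rz(yaw) Ry(pitch) Rx(roll)).
In Python, from bench import r, eyes, probe_bus, job gives the robot as it stands (r), with the cameras (eyes), the readings (probe_bus) and the job (job).
- The arm moves only by the shell command python3 steer.py 'ROWS' [FORCE]. ROWS is a JSON list of rows, 1 to 8 of them, each of 7 numbers: dx, dy, dz in m, then a rotation vector rx, ry, rz in degrees, then the finger opening in m; each row shifts and turns the commanded pose from where the row before left it, along the tool's axes as they then stand; what a row does not reach is not made up. A row lasts 1/12 s, in which the tool goes at most 0.0417 m and 7.16 degrees, less where a joint would pass 70% of its speed; a pose out of reach is approached as far as the arm can. The fingers move at their own pace and stop on an object; FORCE is the grip in N (left out, the last holds). Time passes only in rows, so rows that do not move let the fingers close. It prints the time, the measured TCP pose, the force, the opening and the grip force at its end.
- probe_bus.read_state(): the state, without advancing time (a new reading comes with each control period).
- eyes.camera(name): name is "side" or "top" or "wrist"; returns a dict with "frame" (480x640x3 uint8, red, green, blue), "camera_matrix" (3x3 intrinsics, pixels), "k1" (the pictures are not rectified: a ray, as slopes to the right and down, at radius r is drawn at 1 + k1 r^2 times it, then the intrinsics apply), "position" and "orientation" of the camera in the world. Camera axes: x right, y down, z forward; pixel columns grow to the right and rows downward; lengths in m; the calibration is good to about 2 mm. A picture is of the moment at which its call begins. There is no depth.
- job.sign_off(): hands the job in; it is judged then, once.
The state is a dict: "clock": time; "joints": joint angles; "qvel": joint speeds; "tau": joint torques, N m; "tool_pos": TCP position; "eef_rot": TCP orientation; "ft_force": force on the tool from outside, world axes, zero at the start; "ft_torque": the same for the moment, N m; "grip_width": finger opening in m; "grip_force": force on a finger pad.
Only numpy, scipy, OpenCV 4.12 (cv2) and the standard library are available. Lean on these libraries where they do the work, as an engineer would, in place of code of your own. Each camera call takes 0.05 s, during which the arm holds its last target. There are 200 camera calls.

### The job

Set the strap stop: pick up the stop pin with the red grip, put its round foot into the yellow-edged opening of the aluminium stop rail and, pressing it lightly down, drag it along the slot until the foot drops into the groove hidden under the cover. Stop there, leave the pin upright and fully home with its collar flush on the rail, and let go. Be gentle (never more than 40 N between pin and rail) and leave the tin, the spool and the nippers where they are.

Things in the scene. Friction and masses are not known exactly. Their poses are not given: they have to be found in the camera images.
- stop_rail: Fixed aluminium stop rail, 62 (x) x 344 (y, without the low feet) x 44 mm high; origin at the centre of its underside, z up. Its 18 mm thick cover (top at z = 44 mm) has a straight slot along y, 9 mm wide, at x = 0 from y = -85 to +94 mm, which runs into a square yellow-edged opening, 42 x 42 mm, centred at y = +115 mm. All is rigid: landing on it at 12 mm/s can already peak near 30 N.
- opening (a point): centre of the square opening, level with the rail's top face (rail frame 0, 115, 44 mm)
- slot_end (a point): closed far end of the slot, on its middle line, level with the rail's top face (rail frame 0, -85, 44 mm)
- ledge (a point): Rail frame 0, 0, 18 mm: level of two flat ledges under the cover, 13.5 to 21 mm either side of the slot's middle. They carry the pin's foot, with 3 mm of air over it, from the opening to the slot's end, broken only by one groove across, 27 mm long in y, 10 mm deep. Its centre lies anywhere from y = -50 to +40 mm, new each time, hidden and not measured.
- stop_pin: Loose pin upright on its foot, 0.08 to 0.17 kg, 84 mm tall; origin at the foot's underside, z up. Foot 34 mm round, 5 thick; shank 6 mm; steel collar 26 mm round, z = 34 to 39 mm; red square grip 22 x 22 mm along x and y, z = 39 to 83 mm. Foot on the ledges: collar 8 mm above the rail's top. Foot in the groove: it sinks 8 mm until the collar is flush (origin at z = 10 mm in the rail frame).
- scrap_tin: small open metal tin, 72 x 88 x 26 mm, loose bystander in front of the rail; origin at its underside
- spool: upright thread spool tube with a pink end, 30 mm in diameter, 79 mm tall, loose bystander; origin at its underside
- nippers: grey nippers lying flat, 60 x 152 x 14 mm, loose bystander to the right of the rail; origin at its underside

How it is judged (in metres and radians):
On the way:
1. the pin's foot is in the rail, under the cover, in the slot (z of stop_pin in the frame of stop_rail below 0.0235 m and y of stop_pin in the frame of stop_rail between -0.09 and 0.08 m and x of stop_pin in the frame of stop_rail between -0.005 and 0.005 m), for 0.05 s.
At the end, for the whole second after the job is handed in: The pin stands in the hidden groove: its collar within 2.5 mm of the rail's top, its axis within 5 mm of the slot's middle line and 0.08 rad of vertical, at rest and released (z of stop_pin in the frame of stop_rail between 0.007 and 0.0125 m and y of stop_pin in the frame of stop_rail between -0.065 and 0.055 m and x of stop_pin in the frame of stop_rail between -0.005 and 0.005 m and angle between stop_pin's own z axis and vertical below 0.08 rad and linear speed of stop_pin below 0.01 m/s); the robot touches nothing.
It fails at once if pin and rail press on each other with more than 40 N (contact force between stop_pin and stop_rail above 40 N).
It fails at once if a bystander is moved more than 15 mm (distance of any of scrap_tin, spool, nippers from where it was at the start of the episode above 0.015 m).
It also fails if it takes over 72 s, if anything falls off the work surface, if the arm or the gripper's body presses on something with over 40 N, if the wrist force passes 120 N, or if a joint passes its speed limit or range.

## Working session

There is one attempt and no reset: what is moved stays moved. The work goes in short steps, Python scripts to look and compute and a shell command to move; the robot and the scene stay as the last step left them, time stands still between calls to the robot, and variables do not carry over. Pictures are saved under pics/ and viewed, at most 10 in all, crops included, and the job is handed in when it is done.

```bash
ls; mkdir -p pics
cat > h.py <<'E'
import numpy as np, cv2
from bench import r, eyes, probe_bus, job
from scipy.spatial.transform import Rotation as R
def rot(o):
    o=np.array(o,float)
    if o.shape==(3,3): return o
    if o.size==4: return R.from_quat(o).as_matrix()
    return R.from_euler('xyz',o,degrees=True).as_matrix()
def ray(c,u,v):
    K=np.array(c["camera_matrix"]); p=np.array([[[u,v]]],float)
    d=cv2.undistortPoints(p,K,np.array([c["k1"],0,0,0,0.]))[0,0]
    return np.array(c["position"]), rot(c["orientation"])@np.array([d[0],d[1],1])
def onz(c,u,v,z):
    o,d=ray(c,u,v); return o+d*(z-o[2])/d[2]
def cross(a,b):
    (o1,d1),(o2,d2)=a,b
    s=np.linalg.lstsq(np.c_[d1,-d2],o2-o1,rcond=None)[0]
    p,q=o1+s[0]*d1,o2+s[1]*d2
    return (p+q)/2,np.linalg.norm(p-q)
def proj(c,P):
    K=np.array(c["camera_matrix"]); q=rot(c["orientation"]).T@(np.array(P)-np.array(c["position"]))
    x=q[:2]/q[2]; x=x*(1+c["k1"]*(x@x)); return K[:2,:2]@x+K[:2,2]
E
python3 - <<'E'
from h import *
import pickle
print(probe_bus.read_state())
ims=[]
for n in ("side","top","wrist"):
    c=eyes.camera(n); pickle.dump(c,open(f"pics/{n}0.pkl","wb"))
    print(n,c["camera_matrix"],c["k1"],c["position"],c["orientation"])
    cv2.imwrite(f"pics/{n}0.png",c["frame"][...,::-1])
E
```

```text
bench.py
pics
steer.py
{'clock': 0.0, 'joints': array([-6.82405706e+01,  5.01038932e+00,  1.00354537e+01,  9.51001358e+01,
        2.76997940e-03,  9.00002524e+01]), 'qvel': array([-0.04857944, -0.00280362, -0.069414  , -0.0222391 ,  0.03772683,
       -0.04802803]), 'tau': array([-3.10935811e-04, -5.20388675e+01,  4.64800429e+01,  1.66879501e-02,
        7.52801247e-05, -1.93458681e-05]), 'tool_pos': array([ 0.20382711, -0.51061779,  0.24959883]), 'eef_rot': array([-1.79924929e+02, -2.76964634e-03,  2.17591734e+01]), 'ft_force': array([-0.70125639,  0.39648488,  0.49187497]), 'ft_torque': array([0.01311274, 0.01821741, 0.05786499]), 'grip_force': 0.0, 'grip_width': 0.0854236632944837}
side [[583.74659722   0.         316.48143039]
 [  0.         583.74659722 241.20619134]
 [  0.           0.           1.        ]] -0.18054689796886997 [0.27142974 0.707935   0.54042805] [-119.83676112   -0.71721251 -160.91916257]
top [[497.6811024    0.         321.01556965]
 [  0.         497.6811024  236.69321837]
 [  0.           0.           1.        ]] -0.050053016022007346 [ 0.50175487 -0.08879783  0.90808749] [-178.17829364    1.26501096  -91.64485646]
wrist [[386.44553827   0.         319.267695  ]
 [  0.         386.44553827 235.50386537]
 [  0.           0.           1.        ]] -0.0687924260099278 [ 0.2782833  -0.4820713   0.37284924] [ 1.61885177e+02  8.22723172e-02 -6.82246396e+01]
```

View pics/top0.png

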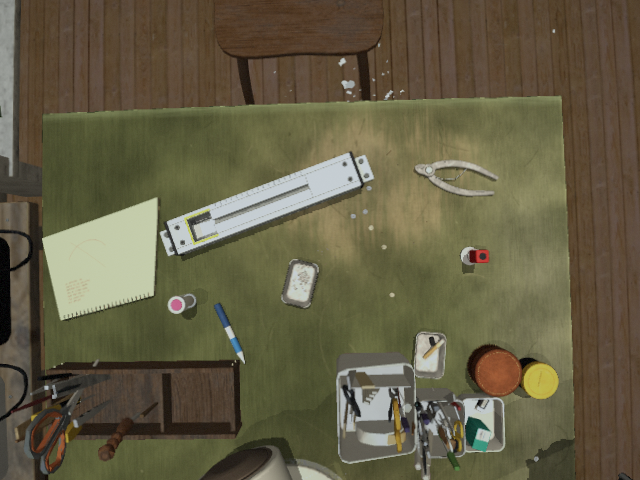

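View pics/side0.png

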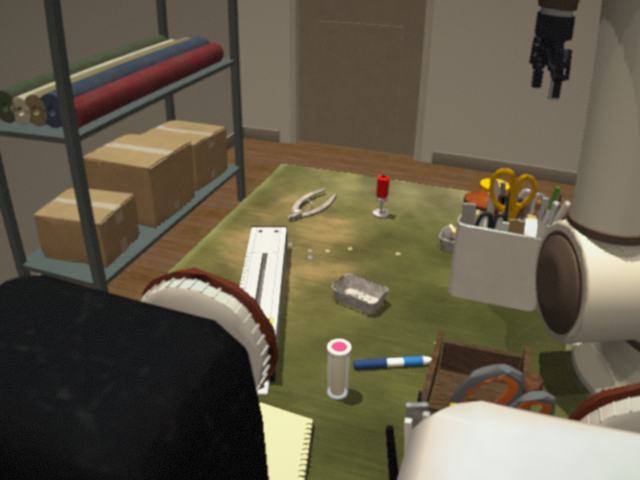

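The top view shows the pin's grip at (480,256), with its foot near (468,256). The rail runs from (165,240) to (370,165), with its yellow opening at about (200,226). The tin is at (300,283), the spool at (178,305) and the nippers at (455,178). The side view shows the red grip at (383,187) with its foot at (381,212).

Run:
```python
from h import *
import pickle
T,S=[pickle.load(open(f"pics/{n}0.pkl","rb")) for n in("top","side")]
def blobs(c,lo,hi,box,mn=8):
    h=cv2.cvtColor(c["frame"],cv2.COLOR_RGB2HSV); m=cv2.inRange(h,lo,hi)
    z=np.zeros_like(m); a,b,x,y=box; z[b:y,a:x]=m[b:y,a:x]
    n,l,s,ce=cv2.connectedComponentsWithStats(z)
    return [(s[i].tolist(),ce[i].round(1).tolist()) for i in range(1,n) if s[i][4]>=mn],z
for nm,c,box in(("top",T,(450,230,510,280)),("side",S,(360,160,410,225))):
    h=cv2.cvtColor(c["frame"],cv2.COLOR_RGB2HSV); m=cv2.inRange(h,(0,150,70),(8,255,255))|cv2.inRange(h,(172,150,70),(180,255,255))
    z=np.zeros_like(m);a,b,x,y=box;z[b:y,a:x]=m[b:y,a:x]
    cn=max(cv2.findContours(z,0,2)[0],key=cv2.contourArea); print(nm,cv2.boundingRect(cn),cv2.minAreaRect(cn))
b,z=blobs(T,(20,90,90),(35,255,255),(165,190,240,260)); print(b)
ys,xs=np.nonzero(z); print(cv2.minAreaRect(np.c_[xs,ys].astype(np.float32)))
b,z=blobs(S,(20,90,90),(35,255,255),(220,220,300,400),3);print(b)
g=lambda c,x0,y0,x1,y1,k:cv2.resize(c["frame"][y0:y1,x0:x1,::-1],None,fx=k,fy=k,interpolation=cv2.INTER_CUBIC)
A=g(T,155,145,385,265,3); B=g(T,450,230,510,280,4); C=g(S,230,215,300,395,1.5)
o=np.zeros((600,800,3),np.uint8); o[:360,:690]=A; o[370:570,:240]=B; C2=g(S,365,165,405,225,3); o[370:550,260:380]=C2
C3=g(S,230,300,300,395,2.4)[:225]; o[370:370+C3.shape[0],400:400+C3.shape[1]]=C3
cv2.imwrite("pics/crop0.png",o)
```

```text
top (471, 250, 18, 13) ((479.5, 256.0), (12.0, 17.0), 90.0)
side (377, 174, 13, 24) ((383.0, 185.5), (23.0, 12.0), 90.0)
[([165, 190, 75, 30, 1176], [192.3, 199.6]), ([184, 209, 34, 36, 119], [196.9, 228.3]), ([187, 239, 53, 21, 502], [220.8, 252.9]), ([166, 254, 8, 6, 22], [168.6, 257.5]), ([177, 256, 4, 4, 14], [178.5, 257.5])]
((202.0, 224.5), (69.0, 74.0), 90.0)
[([220, 220, 80, 180, 4472], [269.7, 291.2]), ([269, 318, 4, 7, 21], [270.9, 321.0])]
```

View pics/crop0.png

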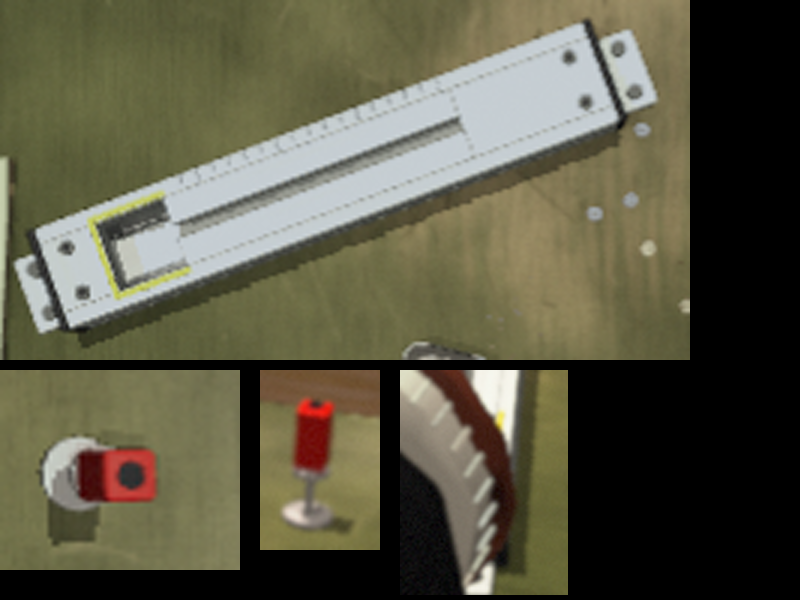

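The crop shows the slot's end at (309.3,186.7) in the top picture, the opening's centre at about (201.7,227) and the grip's top at (482.5,256.3). In the side picture the grip's top is at (384,176).

Run:
```python
from h import *
import pickle
T,S=[pickle.load(open(f"pics/{n}0.pkl","rb")) for n in("top","side")]
print("pin top cross",cross(ray(T,482.5,256.3),ray(S,384,176)), "foot", onz(T,468.7,256.3,.005),"onz",onz(T,482.5,256.3,.083), "side foot",onz(S,380.7,212.5,.003))
q=lambda x,y:(155+x/3-.33,145+y/3-.33)
cs=[onz(T,*q(x,y),.044) for x,y in((93,221),(163,195),(187,270),(118,295))]
print(np.round(cs,4),[np.linalg.norm(cs[i]-cs[(i+1)%4]).round(4) for i in range(4)])
end=onz(T,*q(463,125),.044); st=onz(T,*q(180,228),.044)
op=np.mean(cs,0); print("end",end,"slotstart",st,"op",op,"len",np.linalg.norm(op-end))
d=(op-end); print("dir deg (rail y axis angle -90)",np.degrees(np.arctan2(d[1],d[0]))-90)
# rail edges corners in top
for p in((587,20),(622,125),(28,230),(66,328)): print(onz(T,*q(*p),.044).round(4))
print("side slot end proj",proj(S,end),proj(S,op))
s=probe_bus.read_state();print(s["tool_pos"])
```

```text
pin top cross (array([ 0.48718756, -0.33769066,  0.08320966]), np.float64(0.002146330946033353)) foot [ 0.48769138 -0.33592908  0.005     ] onz [ 0.48822409 -0.33747153  0.083     ] side foot [ 0.48715769 -0.33633371  0.003     ]
[[0.569  0.1663 0.044 ]
 [0.583  0.1246 0.044 ]
 [0.5387 0.1113 0.044 ]
 [0.5253 0.1523 0.044 ]] [np.float64(0.044), np.float64(0.0462), np.float64(0.0431), np.float64(0.0459)]
end [ 0.61827868 -0.05207976  0.044     ] slotstart [0.56333054 0.11493114 0.044     ] op [0.55398294 0.13863407 0.044     ] len 0.20126029602142476
dir deg (rail y axis angle -90) 18.630607572516794
[ 0.6775 -0.126   0.044 ]
[ 0.6154 -0.1444  0.044 ]
[0.5649 0.2051 0.044 ]
[0.5069 0.1835 0.044 ]
side slot end proj [264.95998981 250.81864454] [252.7531737  326.10330592]
[ 0.20385163 -0.51066246  0.24973822]
```

```bash
python3 steer.py '[[0,0,0,0,0,7.1,0.085],[0,0,0,0,0,7.1,0.085],[0,0,0,0,0,7.1,0.085],[0,0,0,0,0,0.46,0.085]]' 40; python3 steer.py '[[0.035,-0.0215,0.005,0,0,0,0.085],[0.035,-0.0215,0.005,0,0,0,0.085],[0.035,-0.0215,0.005,0,0,0,0.085],[0.035,-0.0215,0.005,0,0,0,0.085],[0.035,-0.0215,0.005,0,0,0,0.085],[0.035,-0.0215,0.005,0,0,0,0.085],[0.035,-0.0215,0.005,0,0,0,0.085],[0.035,-0.0215,0.005,0,0,0,0.085]]'; python3 steer.py '[[0.004,-0.002,0.01,0,0,0,0.085],[0,0,0,0,0,0,0.085],[0,0,0,0,0,0,0.085]]'
python3 - <<'E'
from h import *
import pickle
c=eyes.camera("wrist"); pickle.dump(c,open("pics/w1.pkl","wb")); cv2.imwrite("pics/w1.png",c["frame"][...,::-1])
print(probe_bus.read_state()["tool_pos"],probe_bus.read_state()["eef_rot"],c["position"],proj(c,[.4877,-.3365,.083]),proj(c,[.4877,-.3365,.0]))
h=cv2.cvtColor(c["frame"],cv2.COLOR_RGB2HSV); m=cv2.inRange(h,(0,150,70),(8,255,255))|cv2.inRange(h,(172,150,70),(180,255,255))
cn=max(cv2.findContours(m,0,2)[0],key=cv2.contourArea); print(cv2.boundingRect(cn),cv2.minAreaRect(cn))
E
```

```text
clock: 0.48
tool_pos: [0.2038, -0.5107, 0.25]
eef_rot: [-180.0, 0.0, -0.3]
ft_force: [-0.1, -0.0, 0.6]
grip_width: 0.085
grip_force: 0.0
clock: 1.15
tool_pos: [0.4854, -0.3373, 0.21]
eef_rot: [180.0, 0.0, 0.3]
ft_force: [0.2, -1.1, -0.1]
grip_width: 0.0852
grip_force: 0.0
clock: 1.4
tool_pos: [0.4875, -0.3365, 0.1996]
eef_rot: [-180.0, 0.1, 0.2]
ft_force: [-0.0, 0.7, 0.4]
grip_width: 0.0851
grip_force: 0.0
[ 0.48713146 -0.33718884  0.20034448] [-1.79994707e+02  4.44388944e-02  8.56261316e-02] [ 0.56780621 -0.33723604  0.32259929] [318.1039134  237.29008986] [318.48733081 206.61951666]
(303, 206, 33, 44) ((319.0, 227.5), (43.0, 32.0), 90.0)
```

View pics/w1.png

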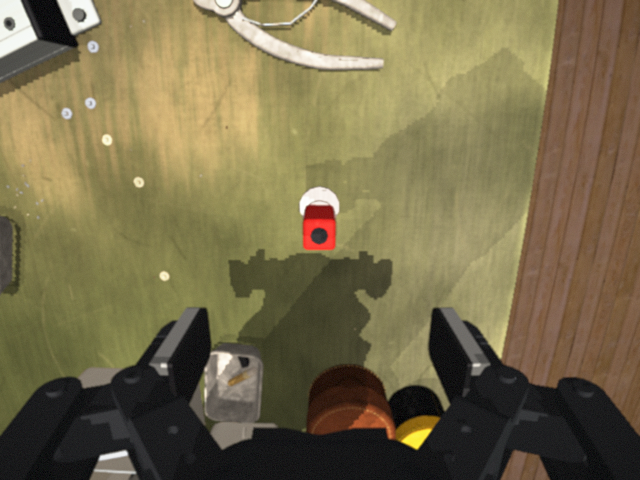

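The wrist view shows the grip's top at (319.5,236), square to the tool and within 1.5 px of the prediction, so I'm descending to grasp.

```bash
python3 steer.py '[[0.001,0,0.03,0,0,0,0.085],[0,0,0.03,0,0,0,0.085],[0,0,0.03,0,0,0,0.085],[0,0,0.03,0,0,0,0.085],[0,0,0.014,0,0,0,0.085],[0,0,0,0,0,0,0.085],[0,0,0,0,0,0,0.045],[0,0,0,0,0,0,0.03]]' 40; python3 steer.py '[[0,0,0,0,0,0,0.015],[0,0,0,0,0,0,0.015],[0,0,0,0,0,0,0.015],[0,0,0,0,0,0,0.015],[0,0,0,0,0,0,0.015],[0,0,0,0,0,0,0.015]]' 40
```

```text
clock: 2.12
tool_pos: [0.489, -0.338, 0.0685]
eef_rot: [179.9, -0.1, -0.0]
ft_force: [0.5, -0.7, 0.4]
grip_width: 0.0636
grip_force: 0.0
clock: 2.62
tool_pos: [0.4893, -0.3371, 0.0673]
eef_rot: [179.9, -0.1, 0.0]
ft_force: [-0.8, -0.2, 5.1]
grip_width: 0.0218
grip_force: 45.0
```

```bash
python3 steer.py '[[0,0,-0.015,0,0,0,0.015],[0,0,-0.03,0,0,0,0.015],[0,0,-0.035,0,0,0,0.015],[0,0,-0.02,0,0,0,0.015],[0.005,-0.03,0,0,0,0,0.015],[0.005,-0.038,0,0,0,0,0.015],[0.005,-0.038,0,0,0,0,0.015],[0.005,-0.038,0,0,0,0,0.015]]' 40; python3 steer.py '[[0.006,-0.038,0,0,0,0,0.015],[0.006,-0.038,0,0,0,0,0.015],[0.006,-0.038,0,0,0,0,0.015],[0.006,-0.038,0,0,0,0,0.015],[0.006,-0.038,0,0,0,0,0.015],[0.006,-0.038,0,0,0,0,0.015],[0.005,-0.038,0,0,0,0,0.015],[0.004,-0.033,0,0,0,0,0.015]]'; python3 steer.py '[[0.001,-0.03,0,0,0,0,0.015],[0,0,0,0,0,-6.2,0.015],[0,0,0,0,0,-6.2,0.015],[0,0,0,0,0,-6.23,0.015],[0,0,0,0,0,0,0.015],[0,0,0,0,0,0,0.015]]'
python3 - <<'E'
from h import *
import pickle
print(probe_bus.read_state()["tool_pos"],probe_bus.read_state()["eef_rot"])
for n in("wrist","top"):
    c=eyes.camera(n); pickle.dump(c,open(f"pics/{n}2.pkl","wb")); 
    if n=="wrist":cv2.imwrite("pics/w2.png",c["frame"][...,::-1])
E
```

```text
clock: 3.28
tool_pos: [0.5086, -0.1914, 0.166]
eef_rot: [-180.0, 0.0, -0.0]
ft_force: [1.1, 0.3, -1.5]
grip_width: 0.0217
grip_force: 44.1
clock: 3.95
tool_pos: [0.5538, 0.0561, 0.1673]
eef_rot: [-177.7, 0.1, 4.8]
ft_force: [-0.1, -0.7, -1.9]
grip_width: 0.0216
grip_force: 44.0
clock: 4.45
tool_pos: [0.5537, 0.0696, 0.1688]
eef_rot: [-177.3, -0.9, 24.3]
ft_force: [0.6, 0.3, -1.4]
grip_width: 0.0219
grip_force: 44.1
[0.5537308  0.06961397 0.16881761] [-177.28875577   -0.85300319   24.28800086]
```

View pics/w2.png

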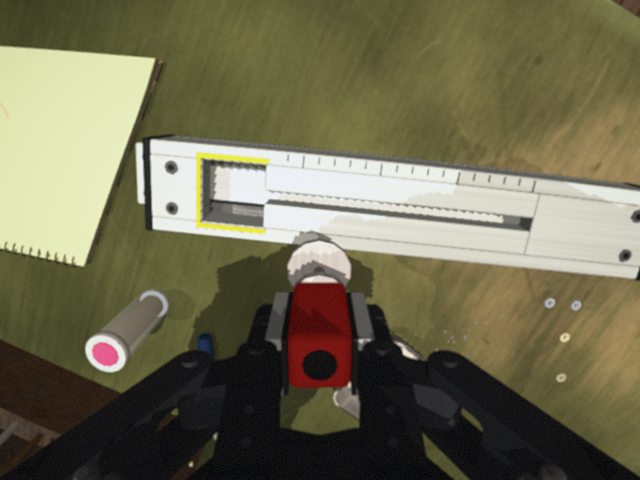

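The wrist view shows the pin held upright with its foot at (320,262). The opening's centre is at about (235,194) and the slot's end at (530,224). The arm fell short and tilted 2.7°, so I'm checking the joints.

```bash
python3 - <<'E'
from h import *
s=probe_bus.read_state(); print({k:np.round(s[k],2) for k in("joints","qvel","tau","ft_force","ft_torque","tool_pos","eef_rot")})
E
python3 - <<'E'
from h import *
import pickle
W=pickle.load(open("pics/wrist2.pkl","rb"));T=pickle.load(open("pics/top0.pkl","rb"))
q=lambda x,y:(155+x/3-.33,145+y/3-.33)
tp=[(93,221),(163,195),(187,270),(118,295),(463,125)]; wp=[(197,153),(269,159),(266,232),(196,227),(530.5,224)]
P=[]
for a,b in zip(tp,wp):
    p,e=cross(ray(T,*q(*a)),ray(W,*b)); P.append(p); print(p.round(4),round(e,4),onz(W,*b,.044).round(4))
w=np.array([onz(W,*b,.044) for b in wp]); op=w[:4].mean(0); d=op-w[4]; print("wrist op",op,"dir",np.degrees(np.arctan2(d[1],d[0]))-90,np.linalg.norm(d))
# slot centre pts in wrist
s=probe_bus.read_state(); Rn=rot(s["eef_rot"]); Rd=rot([180,0,18.6])
print("rotvec tool",np.degrees(R.from_matrix(Rn.T@Rd).as_rotvec()))
E
```

```text
[0.5691 0.1681 0.043 ] 0.003 [0.5693 0.1694 0.044 ]
[0.5838 0.126  0.0369] 0.0007 [0.5852 0.1248 0.044 ]
[0.5391 0.1093 0.0467] 0.003 [0.5389 0.1081 0.044 ]
[0.525  0.1509 0.0518] 0.0015 [0.5215 0.1535 0.044 ]
[ 0.619  -0.052   0.0402] 0.0003 [ 0.6192 -0.0498  0.044 ]
wrist op [0.55371067 0.13896292 0.044     ] dir 19.144702354091308 0.1997921453554346
rotvec tool [-2.74558124 -0.72589656  5.70280443]
```

Run:
```python
from h import *
import pickle
W=pickle.load(open("pics/wrist2.pkl","rb")); print(W["position"])
c=cv2.resize(W["frame"][140:265,180:560,::-1],None,fx=2.1,fy=2.1,interpolation=cv2.INTER_CUBIC)
d=cv2.resize(W["frame"][175:245,380:560,::-1],None,fx=4.4,fy=4.4,interpolation=cv2.INTER_CUBIC)
o=np.zeros((590,800,3),np.uint8); o[:c.shape[0],:c.shape[1]]=c[:,:800]; o[270:270+d.shape[0],:d.shape[1]]=d; cv2.imwrite("pics/crop2.png",o)
g=cv2.cvtColor(W["frame"],cv2.COLOR_RGB2GRAY)
for u in(300,350,400,450,500,520): print(u,g[188:236,u].tolist())
```

```text
[0.62747705 0.09545441 0.29304759]
300 [239, 239, 240, 241, 230, 200, 209, 231, 232, 229, 228, 229, 231, 204, 141, 99, 95, 99, 120, 184, 234, 240, 240, 240, 240, 241, 239, 239, 239, 240, 240, 240, 241, 240, 240, 240, 240, 239, 239, 240, 240, 240, 230, 183, 155, 156, 159, 159]
350 [240, 240, 239, 239, 239, 238, 240, 238, 239, 229, 207, 219, 235, 235, 231, 228, 228, 229, 216, 152, 99, 95, 96, 113, 172, 230, 240, 237, 230, 225, 222, 221, 220, 220, 221, 222, 223, 227, 229, 228, 229, 227, 225, 224, 224, 223, 223, 210]
400 [238, 238, 238, 239, 240, 239, 240, 238, 238, 238, 238, 238, 239, 237, 223, 184, 175, 197, 224, 229, 227, 228, 230, 216, 162, 107, 92, 95, 103, 144, 201, 226, 229, 227, 224, 220, 220, 218, 218, 220, 218, 221, 222, 223, 225, 224, 222, 222]
450 [240, 238, 237, 239, 237, 235, 227, 221, 221, 220, 222, 221, 221, 221, 221, 218, 220, 219, 220, 213, 190, 187, 208, 227, 229, 227, 226, 228, 219, 171, 114, 96, 90, 91, 133, 188, 222, 225, 225, 225, 219, 218, 215, 214, 217, 220, 220, 220]
500 [179, 179, 206, 223, 224, 222, 221, 219, 217, 215, 214, 218, 219, 220, 220, 218, 219, 217, 218, 218, 218, 219, 218, 218, 214, 190, 156, 158, 195, 221, 226, 227, 227, 222, 186, 134, 97, 94, 93, 116, 169, 208, 221, 223, 222, 220, 218, 215]
520 [208, 200, 178, 169, 200, 219, 223, 221, 219, 218, 215, 214, 215, 216, 218, 219, 217, 218, 216, 218, 218, 218, 218, 217, 217, 216, 214, 194, 151, 108, 92, 87, 85, 79, 73, 64, 63, 67, 78, 87, 93, 114, 158, 200, 220, 221, 220, 218]
```

View pics/crop2.png

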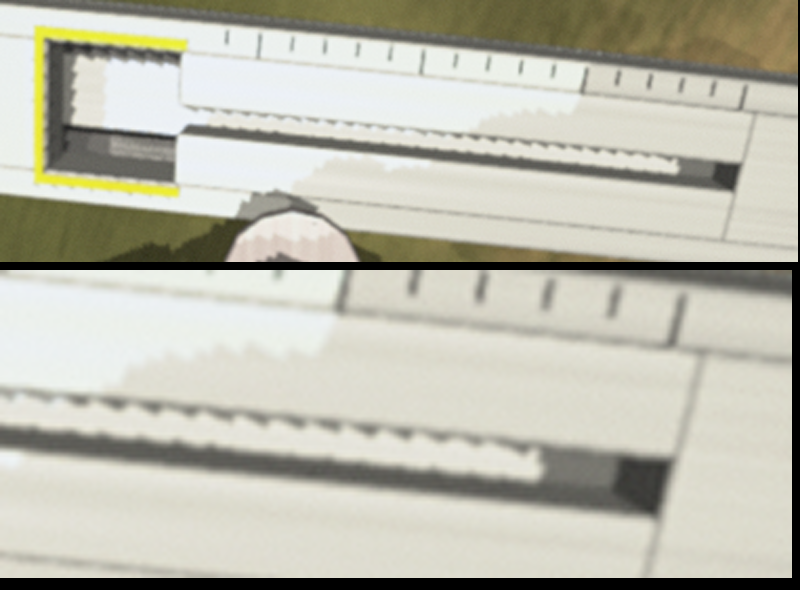

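```bash
python3 steer.py '[[0,0,0,-1.4,-0.36,2.8,0.015],[0,0,0,-1.4,-0.36,2.8,0.015],[0,0,0,0,0,0,0.015],[0,0,0,0,0,0,0.015]]'
python3 - <<'E'
from h import *
s=probe_bus.read_state(); Rn=rot(s["eef_rot"]); Rd=rot([180,0,18.75])
print(s["joints"].round(2),"rotvec tool",np.degrees(R.from_matrix(Rn.T@Rd).as_rotvec()),"d tool",Rd.T@(np.array([.5539,.1388,.169])-s["tool_pos"]))
E
```

```text
clock: 4.88
tool_pos: [0.5538, 0.0699, 0.1689]
eef_rot: [180.0, -0.0, 18.9]
ft_force: [1.5, 0.5, -0.7]
grip_width: 0.0214
grip_force: 44.0
[ 7.2000e+00  5.1700e+00  1.2800e+00  8.6070e+01 -1.0000e-02  1.6828e+02] rotvec tool [ 0.02175214 -0.03400088  0.17497169] d tool [ 0.02223532 -0.06519588 -0.0001417 ]
```

Run:
```python
from h import *
import pickle
W=pickle.load(open("pics/wrist2.pkl","rb"))
for u,v in((300,199.6),(400,210),(500,220.6)): print(onz(W,u,v,.044))
a,b=onz(W,300,199.6,.044),onz(W,500,220.6,.044); d=a-b; print(np.degrees(np.arctan2(d[1],d[0]))-90)
for o,e in(([.5539,.1388],[.6188,-.051]),):
    o,e=np.array(o),np.array(e);n=(o-e)/np.linalg.norm(o-e); m=np.array([-n[1],n[0]])
    print("op-off",[float(m@(p[:2]-e)) for p in(a,b)])
tcp=np.array([.5537,.0696,.1688]); z=rot([-177.29,-.86,24.28])[:,2]; f=tcp+.067*z; print("foot pred",f,"px",proj(W,f),"px top of foot",proj(W,tcp+.062*z))
```

```text
[0.56917048 0.09602295 0.044     ]
[0.59062876 0.03345994 0.044     ]
[ 0.61246185 -0.02992437  0.044     ]
18.969179619722226
op-off [-0.0006087372473072145, -0.0008217168743729873]
foot pred [0.55331305 0.07290065 0.10188247] px [317.52569754 266.70267791] px top of foot [317.48246013 270.42764856]
```

```bash
python3 steer.py '[[0.007,-0.02,0,0,0,0,0.015],[0.007,-0.02,0,0,0,0,0.015],[0.006,-0.02,0,0,0,0,0.015],[0.002,-0.005,0,0,0,0,0.015],[0,0,0,0,0,0,0.015],[0,0,0,0,0,0,0.015]]'
python3 - <<'E'
from h import *
import pickle
s=probe_bus.read_state();print(s["joints"].round(1),s["tool_pos"],s["eef_rot"])
for n in("wrist","side","top"):
    c=eyes.camera(n); pickle.dump(c,open(f"pics/{n}3.pkl","wb")); cv2.imwrite(f"pics/{n}3.png",c["frame"][...,::-1])
E
```

```text
clock: 5.38
tool_pos: [0.5536, 0.138, 0.1687]
eef_rot: [179.9, -0.0, 19.0]
ft_force: [-0.0, -0.3, -1.3]
grip_width: 0.0213
grip_force: 43.9
[ 1.400e+01  6.900e+00  3.100e+00  8.620e+01 -1.000e-01  1.751e+02] [0.55360498 0.13803788 0.16871711] [ 1.79942148e+02 -1.25138028e-02  1.89539199e+01]
```

View pics/wrist3.png

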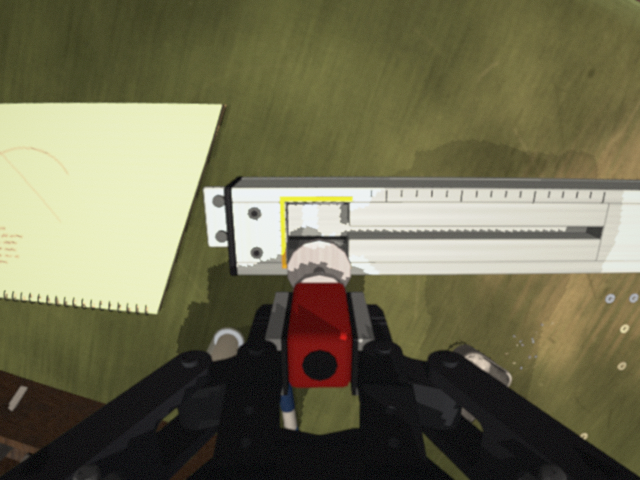

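The view shows the pin's foot at (319,270), directly over the opening, whose yellow edge spans u = 283 to 352. The rail is level in the image, so the yaw is right. I'll now measure the sideways offset between slot and pin within this picture.

Run:
```python
from h import *
import pickle
W=pickle.load(open("pics/wrist3.pkl","rb"));g=cv2.cvtColor(W["frame"],cv2.COLOR_RGB2GRAY)
tcp=np.array([.5536,.138,.1687]);Rt=rot([180,0,18.95])
print("spot pred",proj(W,tcp+[0,0,.0155]),"foot top ctr",proj(W,tcp-[0,0,.062]))
# foot rim prediction
a=np.linspace(0,2*np.pi,60); rim=np.array([proj(W,tcp+[.017*np.cos(t),.017*np.sin(t),-.062]) for t in a]); print("rim u",rim[:,0].min(),rim[:,0].max(),"v min",rim[:,1].min())
h=cv2.cvtColor(W["frame"],cv2.COLOR_RGB2HSV)
m=cv2.inRange(g,0,45); m[:345]=0;m[390:]=0;m[:,:295]=0;m[:,345:]=0
n,l,s,ce=cv2.connectedComponentsWithStats(m); print("spot obs",[(s[i].tolist(),ce[i]) for i in range(1,n) if s[i][4]>100])
print("foot col",g[232:252,319].tolist()); print("foot row262",g[262,280:296].tolist(),g[262,342:358].tolist())
for u in(380,430,480,530,570): print(u,g[220:245,u].tolist())
print("yellow row",[tuple(x) for x in h[199,276:290].tolist()],)
ys,xs=np.nonzero(cv2.inRange(h,(22,150,150),(34,255,255))[190:270,270:365]);print("yellow",xs.min()+270,xs.max()+270,ys.min()+190,ys.max()+190)
```

```text
spot pred [316.66032502 363.20995897] foot top ctr [317.49612814 270.60871887]
rim u 284.83292169102873 350.1598872867884 v min 239.64334858471668
spot obs [([301, 349, 38, 34, 937], array([319.39487727, 364.91248666]))]
foot col [180, 162, 155, 124, 69, 41, 56, 88, 141, 210, 238, 240, 238, 238, 233, 223, 216, 214, 218, 218]
foot row262 [135, 146, 151, 153, 150, 140, 117, 99, 131, 180, 206, 212, 211, 209, 205, 205] [216, 216, 214, 213, 216, 213, 196, 166, 163, 196, 213, 214, 215, 215, 213, 213]
380 [230, 228, 229, 228, 223, 209, 204, 223, 233, 233, 212, 155, 110, 99, 95, 102, 101, 98, 121, 169, 217, 233, 233, 231, 230]
430 [227, 227, 224, 226, 220, 204, 197, 217, 229, 231, 217, 161, 106, 95, 97, 102, 99, 98, 121, 174, 216, 228, 231, 229, 227]
480 [222, 221, 224, 223, 217, 198, 192, 212, 210, 172, 131, 115, 99, 93, 95, 97, 94, 99, 124, 173, 216, 228, 229, 226, 222]
530 [218, 219, 218, 216, 211, 193, 192, 209, 223, 209, 163, 121, 100, 90, 95, 94, 95, 94, 122, 174, 214, 225, 225, 223, 216]
570 [218, 215, 217, 215, 210, 185, 144, 115, 111, 116, 118, 112, 98, 91, 91, 92, 94, 98, 123, 173, 207, 219, 220, 219, 214]
yellow row [(96, 5, 242), (96, 5, 243), (60, 4, 242), (32, 48, 241), (30, 131, 240), (31, 184, 241), (30, 189, 241), (30, 193, 239), (30, 194, 240), (30, 193, 240), (30, 196, 240), (30, 196, 241), (30, 190, 241), (30, 190, 241)]
yellow 280 351 197 255
```

```bash
cat > m.py <<'E'
from h import *
import pickle
W=pickle.load(open("pics/wrist3.pkl","rb"))
tcp=np.array([.5536,.138,.1687])
def inv(p,w): # world shift at height of p matching px offset
    return onz(W,*(proj(W,p)+w),p[2])-p
Rt=rot([180,0,18.95])
print("pin shift tool mm: spot",1e3*Rt.T@inv(tcp+[0,0,.0155],[2.7,1.7]),"foot",1e3*Rt.T@inv(tcp-[0,0,.062],[1.3,.9]))
P=[onz(W,u,231.95,.044) for u in(380,570)]
for p in P: print(p,"tool mm",1e3*Rt.T@(p-tcp))
for u in(280,283,286,350.5): print("open edge",u,1e3*(Rt.T@(onz(W,u,199,.044)-tcp))[:2])
d=P[0]-P[1];print(np.degrees(np.arctan2(d[1],d[0]))-90)
E
python3 m.py
```

```text
pin shift tool mm: spot [-6.77211148e-01  8.95393883e-01  1.09654125e-16] foot [-5.08366593e-01  6.75835378e-01 -2.76728097e-14]
[0.56836472 0.09876308 0.044     ] tool mm [  1.22259382  41.90510516 124.7       ]
[ 0.61170281 -0.02719775  0.044     ] tool mm [  1.30697463 175.11289644 124.7       ]
open edge 280 [ 23.87134348 -24.77818528]
open edge 283 [ 23.8690405  -22.80955499]
open edge 286 [ 23.86694259 -20.84148032]
open edge 350.5 [23.87108476 21.42850545]
18.98629415019829
```

```bash
python3 steer.py '[[0.0018,0,0.01,0,0,0,0.015],[0,0,0.018,0,0,0,0.015],[0,0,0.018,0,0,0,0.015],[0,0,0.014,0,0,0,0.015],[0,0,0.007,0,0,0,0.015],[0,0,0.004,0,0,0,0.015],[0,0,0.003,0,0,0,0.015],[0,0,0.002,0,0,0,0.015]]'; python3 steer.py '[[0,0,0.001,0,0,0,0.015],[0,0,0.001,0,0,0,0.015],[0,0,0.0005,0,0,0,0.015],[0,0,0,0,0,0,0.015]]'
python3 - <<'E'
from h import *
s=probe_bus.read_state();print(s["tool_pos"],s["eef_rot"],s["ft_force"],s["ft_torque"])
E
```

```text
clock: 6.2
tool_pos: [0.5557, 0.1388, 0.093]
eef_rot: [179.9, -0.1, 18.9]
ft_force: [0.1, -0.2, -1.2]
grip_width: 0.0213
grip_force: 44.0
clock: 6.53
tool_pos: [0.5555, 0.1389, 0.0906]
eef_rot: [179.9, -0.1, 18.9]
ft_force: [-0.4, 0.6, -0.9]
grip_width: 0.0216
grip_force: 44.0
[0.55552926 0.13892597 0.09056714] [ 1.79937340e+02 -5.52662820e-02  1.89105347e+01] [-0.40662549  0.57187814 -0.9445405 ] [ 0.07352741 -0.00197219 -0.003375  ]
```

```bash
python3 steer.py '[[0,0,0.0004,0,0,0,0.015],[0,0,0.0004,0,0,0,0.015],[0,0,0.0004,0,0,0,0.015],[0,0,0.0004,0,0,0,0.015],[0,0,0.0004,0,0,0,0.015],[0,0,0.0004,0,0,0,0.015],[0,0,0.0004,0,0,0,0.015],[0,0,0.0004,0,0,0,0.015]]';  python3 steer.py '[[0,0,0.0004,0,0,0,0.015],[0,0,0.0004,0,0,0,0.015],[0,0,0.0004,0,0,0,0.015],[0,0,0,0,0,0,0.015]]'
```

```text
clock: 7.2
tool_pos: [0.5554, 0.1388, 0.087]
eef_rot: [179.9, -0.0, 18.9]
ft_force: [0.5, -0.3, -1.0]
grip_width: 0.0213
grip_force: 44.0
clock: 7.53
tool_pos: [0.5554, 0.1389, 0.0858]
eef_rot: [179.9, -0.0, 18.9]
ft_force: [-0.8, -0.1, -1.3]
grip_width: 0.0214
grip_force: 44.0
```

```bash
python3 steer.py '[[0,0,0.0003,0,0,0,0.015],[0,0,0.0003,0,0,0,0.015],[0,0,0.0003,0,0,0,0.015],[0,0,0,0,0,0,0.015]]';  python3 steer.py '[[0,0,0.0003,0,0,0,0.015],[0,0,0.0003,0,0,0,0.015],[0,0,0,0,0,0,0.015]]'
python3 - <<'E'
from h import *
s=probe_bus.read_state();print(s["tool_pos"],s["eef_rot"],s["ft_force"],s["ft_torque"])
E
```

```text
clock: 7.87
tool_pos: [0.5554, 0.1389, 0.0853]
eef_rot: [179.9, -0.0, 18.9]
ft_force: [-1.7, 0.4, 2.6]
grip_width: 0.0217
grip_force: 44.6
clock: 8.12
tool_pos: [0.5555, 0.1389, 0.0853]
eef_rot: [179.9, -0.1, 18.9]
ft_force: [-3.4, -0.7, 7.5]
grip_width: 0.0213
grip_force: 45.3
[0.55546117 0.13888815 0.08528023] [ 1.79936500e+02 -7.08450416e-02  1.89085480e+01] [-3.41368802 -0.67467703  7.5130512 ] [-0.18711085  0.71534591 -0.00144681]
```

```bash
cat > chk.py <<'E'
import sys; from h import *
s=probe_bus.read_state(); f=s["ft_force"]; t=rot([180,0,18.9]).T@f
o=np.array([.5555,.1389,.0853]); d=rot([180,0,18.9]).T@(s["tool_pos"]-o)*1e3
print("rail y %.1f dx %.2f z %.2f  F tool x %.1f y %.1f press %.1f"%(115-d[1],d[0],s["tool_pos"][2]*1e3,t[0],t[1],f[2]+1.3))
lo=float(sys.argv[1]); sys.exit(0 if lo<f[2]+1.3<16 and np.hypot(*t[:2])<10 else 1)
E
python3 steer.py '[[0,0,-0.0003,0,0,0,0.015],[0,0.001,0,0,0,0,0.015],[0,0.0015,0,0,0,0,0.015],[0,0.0015,0,0,0,0,0.015],[0,0.0015,0,0,0,0,0.015],[0,0.0015,0,0,0,0,0.015],[0,0.001,0,0,0,0,0.015],[0,0.001,0,0,0,0,0.015]]' >/dev/null; python3 chk.py -3 || exit
python3 steer.py '[[0,0.001,0,0,0,0,0.015],[0,0.001,0,0,0,0,0.015],[0,0.001,0,0,0,0,0.015],[0,0.0005,0,0,0,0,0.015],[0,0.0005,0,0,0,0,0.015]]' >/dev/null;python3 chk.py -3 || exit
python3 steer.py '[[0,0.0005,0,0,0,0,0.015],[0,0.0005,0,0,0,0,0.015],[0,0.0005,0,0,0,0,0.015],[0,0.0005,0,0,0,0,0.015]]' >/dev/null;python3 chk.py -3 || exit
python3 steer.py '[[0,0.0005,0,0,0,0,0.015],[0,0.0005,0,0,0,0,0.015],[0,0.0005,0,0,0,0,0.015],[0,0.0005,0,0,0,0,0.015]]' >/dev/null;python3 chk.py -3 || exit
python3 steer.py '[[0,0.0005,0,0,0,0,0.015],[0,0.0005,0,0,0,0,0.015],[0,0.0005,0,0,0,0,0.015],[0,0.0005,0,0,0,0,0.015]]' >/dev/null;python3 chk.py -3 || exit
python3 steer.py '[[0,0.0005,0,0,0,0,0.015],[0,0.0005,0,0,0,0,0.015],[0,0.0005,0,0,0,0,0.015],[0,0.0005,0,0,0,0,0.015]]' >/dev/null;python3 chk.py -3 || exit
```

```text
rail y 106.4 dx 0.45 z 85.28  F tool x 0.2 y -3.4 press 5.5
rail y 102.4 dx 0.46 z 85.31  F tool x -0.9 y -3.9 press 6.1
rail y 100.5 dx 0.44 z 85.27  F tool x 0.7 y -4.8 press 6.3
rail y 98.5 dx 0.46 z 85.29  F tool x -0.5 y -3.6 press 5.4
rail y 96.5 dx 0.41 z 85.28  F tool x -0.7 y -3.1 press 7.1
rail y 94.5 dx 0.43 z 85.29  F tool x -0.9 y -4.1 press 6.8
```

```bash
python3 steer.py '[[0,0.0005,0,0,0,0,0.015],[0,0.0005,0,0,0,0,0.015],[0,0.0005,0,0,0,0,0.015],[0,0.0005,0,0,0,0,0.015]]' >/dev/null;python3 chk.py -3 || exit
python3 steer.py '[[0,0.0005,0,0,0,0,0.015],[0,0.0005,0,0,0,0,0.015],[0,0.001,0,0,0,0,0.015],[0,0.001,0,0,0,0,0.015]]' >/dev/null;python3 chk.py -3 || exit
python3 steer.py '[[0,0.0015,0,0,0,0,0.015],[0,0.0015,0,0,0,0,0.015],[0,0.0015,0,0,0,0,0.015],[0,0.0015,0,0,0,0,0.015],[0,0.0015,0,0,0,0,0.015],[0,0.0015,0,0,0,0,0.015],[0,0.0015,0,0,0,0,0.015],[0,0.0015,0,0,0,0,0.015]]' >/dev/null;python3 chk.py -3 || exit
python3 steer.py '[[0,0.0015,0,0,0,0,0.015],[0,0.0015,0,0,0,0,0.015],[0,0.0015,0,0,0,0,0.015],[0,0.0015,0,0,0,0,0.015],[0,0.0015,0,0,0,0,0.015],[0,0.0015,0,0,0,0,0.015],[0,0.0015,0,0,0,0,0.015],[0,0.0015,0,0,0,0,0.015]]' >/dev/null;python3 chk.py -3 || exit
python3 steer.py '[[0,0.0015,0,0,0,0,0.015],[0,0.0015,0,0,0,0,0.015],[0,0.0015,0,0,0,0,0.015],[0,0.0015,0,0,0,0,0.015],[0,0.0015,0,0,0,0,0.015],[0,0.0015,0,0,0,0,0.015],[0,0.001,0,0,0,0,0.015],[0,0.001,0,0,0,0,0.015]]' >/dev/null;python3 chk.py -3 || exit
```

```text
rail y 92.5 dx 0.43 z 85.30  F tool x 0.4 y -2.9 press 6.1
rail y 89.5 dx 0.44 z 85.29  F tool x -0.2 y -3.3 press 5.8
rail y 77.4 dx 0.43 z 85.29  F tool x -0.2 y -4.1 press 6.9
rail y 65.4 dx 0.40 z 85.29  F tool x -0.2 y -3.8 press 6.1
rail y 54.4 dx 0.38 z 85.29  F tool x 0.5 y -3.7 press 4.8
```

```bash
python3 steer.py '[[0,0.001,0,0,0,0,0.015],[0,0.001,0,0,0,0,0.015],[0,0.001,0,0,0,0,0.015],[0,0.001,0,0,0,0,0.015],[0,0.001,0,0,0,0,0.015],[0,0.001,0,0,0,0,0.015]]' >/dev/null;python3 chk.py 2.5 || exit
python3 steer.py '[[0,0.00075,0,0,0,0,0.015],[0,0.00075,0,0,0,0,0.015],[0,0.00075,0,0,0,0,0.015],[0,0.00075,0,0,0,0,0.015]]' >/dev/null;python3 chk.py 2.5 || exit
python3 steer.py '[[0,0.00075,0,0,0,0,0.015],[0,0.00075,0,0,0,0,0.015],[0,0.00075,0,0,0,0,0.015],[0,0.00075,0,0,0,0,0.015]]' >/dev/null;python3 chk.py 2.5 || exit
python3 steer.py '[[0,0.00075,0,0,0,0,0.015],[0,0.00075,0,0,0,0,0.015],[0,0.00075,0,0,0,0,0.015],[0,0.00075,0,0,0,0,0.015]]' >/dev/null;python3 chk.py 2.5 || exit
python3 steer.py '[[0,0.00075,0,0,0,0,0.015],[0,0.00075,0,0,0,0,0.015],[0,0.00075,0,0,0,0,0.015],[0,0.00075,0,0,0,0,0.015]]' >/dev/null;python3 chk.py 2.5 || exit
python3 steer.py '[[0,0.00075,0,0,0,0,0.015],[0,0.00075,0,0,0,0,0.015],[0,0.00075,0,0,0,0,0.015],[0,0.00075,0,0,0,0,0.015]]' >/dev/null;python3 chk.py 2.5 || exit
python3 steer.py '[[0,0.00075,0,0,0,0,0.015],[0,0.00075,0,0,0,0,0.015],[0,0.00075,0,0,0,0,0.015],[0,0.00075,0,0,0,0,0.015]]' >/dev/null;python3 chk.py 2.5 || exit
python3 steer.py '[[0,0.00075,0,0,0,0,0.015],[0,0.00075,0,0,0,0,0.015],[0,0.00075,0,0,0,0,0.015],[0,0.00075,0,0,0,0,0.015]]' >/dev/null;python3 chk.py 2.5 || exit
python3 steer.py '[[0,0.00075,0,0,0,0,0.015],[0,0.00075,0,0,0,0,0.015],[0,0.00075,0,0,0,0,0.015],[0,0.00075,0,0,0,0,0.015]]' >/dev/null;python3 chk.py 2.5 || exit
```

```text
rail y 48.4 dx 0.37 z 85.27  F tool x -0.2 y -3.4 press 5.8
rail y 45.4 dx 0.33 z 85.21  F tool x 0.3 y -4.5 press 5.8
rail y 42.4 dx 0.34 z 85.27  F tool x -0.4 y -3.4 press 6.3
rail y 39.4 dx 0.36 z 85.27  F tool x 0.1 y -4.3 press 6.6
rail y 36.4 dx 0.34 z 85.23  F tool x 0.1 y -3.6 press 6.2
rail y 33.3 dx 0.31 z 85.20  F tool x -0.5 y -3.4 press 7.5
rail y 30.3 dx 0.29 z 85.16  F tool x 0.2 y -3.6 press 6.5
rail y 27.2 dx 0.19 z 85.07  F tool x 0.8 y -4.1 press 6.9
rail y 23.9 dx -0.02 z 84.79  F tool x 1.1 y -3.9 press 4.9
```

```bash
python3 - <<'E'
from h import *
s=probe_bus.read_state();print(s["tool_pos"],s["eef_rot"],s["ft_force"],s["ft_torque"])
E
python3 steer.py '[[0,0.0005,0,0,0,0,0.015],[0,0.0005,0,0,0,0,0.015],[0,0.0005,0,0,0,0,0.015]]' ;python3 chk.py 2.5 || exit
python3 steer.py '[[0,0.0005,0,0,0,0,0.015],[0,0.0005,0,0,0,0,0.015],[0,0.0005,0,0,0,0,0.015]]' >/dev/null;python3 chk.py 2.5 || exit
```

```text
[0.58497843 0.05272885 0.08479437] [ 1.79937669e+02 -3.56064089e-02  1.89107118e+01] [-0.20528676  4.01012979  3.64613858] [0.79748319 0.07728473 0.09979763]
clock: 16.62
tool_pos: [0.5852, 0.0509, 0.0843]
eef_rot: [179.9, 0.0, 18.9]
ft_force: [0.3, -0.2, -1.3]
grip_width: 0.0217
grip_force: 44.1
rail y 22.1 dx -0.39 z 84.28  F tool x 0.2 y 0.3 press 0.0
```

```bash
python3 steer.py '[[0,0.0005,0,0,0,0,0.015],[0,0.0005,0,0,0,0,0.015],[0,0.0005,0,0,0,0,0.015],[0,0.0005,0,0,0,0,0.015]]' >/dev/null ;python3 chk.py -2 || exit
python3 steer.py '[[0,0,0.0004,0,0,0,0.015],[0,0,0.0004,0,0,0,0.015],[0,0,0.0004,0,0,0,0.015],[0,0,0.0004,0,0,0,0.015]]' >/dev/null;python3 chk.py -2 || exit
python3 steer.py '[[0,0,0.0004,0,0,0,0.015],[0,0,0.0004,0,0,0,0.015],[0,0,0.0004,0,0,0,0.015],[0,0,0.0004,0,0,0,0.015]]' >/dev/null;python3 chk.py -2 || exit
python3 steer.py '[[0,0,0.0004,0,0,0,0.015],[0,0,0.0004,0,0,0,0.015],[0,0,0.0004,0,0,0,0.015],[0,0,0.0004,0,0,0,0.015]]' >/dev/null;python3 chk.py -2 || exit
```

```text
rail y 20.3 dx -0.35 z 84.45  F tool x -0.3 y 0.1 press 0.0
rail y 20.5 dx -0.16 z 83.11  F tool x -0.3 y -0.3 press -0.3
rail y 20.5 dx -0.15 z 81.51  F tool x -0.7 y 0.5 press -0.3
rail y 20.5 dx -0.12 z 79.94  F tool x -0.9 y 0.3 press -0.6
```

```bash
python3 steer.py '[[0,0,0.0004,0,0,0,0.015],[0,0,0.0004,0,0,0,0.015],[0,0,0.0004,0,0,0,0.015],[0,0,0,0,0,0,0.015]]' >/dev/null;python3 chk.py -3 || exit
python3 steer.py '[[0,0,0.0003,0,0,0,0.015],[0,0,0.0003,0,0,0,0.015],[0,0,0.0003,0,0,0,0.015],[0,0,0,0,0,0,0.015]]' >/dev/null;python3 chk.py -3 || exit
python3 steer.py '[[0,0,0.0003,0,0,0,0.015],[0,0,0.0003,0,0,0,0.015],[0,0,0,0,0,0,0.015]]' >/dev/null;python3 chk.py -3 || exit
python3 - <<'E'
from h import *
s=probe_bus.read_state();print(s["tool_pos"],s["eef_rot"],s["ft_force"],s["ft_torque"])
E
```

```text
rail y 20.5 dx -0.18 z 78.66  F tool x -0.1 y -0.2 press -0.8
rail y 20.5 dx -0.14 z 77.80  F tool x -0.9 y -0.5 press 0.5
rail y 20.5 dx -0.09 z 77.35  F tool x -0.5 y -0.1 press -0.0
[0.58603448 0.04944834 0.07735164] [ 1.79936472e+02 -3.07188954e-02  1.89103039e+01] [-0.50411403 -0.08471868 -1.32844572] [0.00437691 0.00656286 0.0040499 ]
```

```bash
python3 steer.py '[[0,0,0.0003,0,0,0,0.015],[0,0,0,0,0,0,0.015],[0,0,0,0,0,0,0.015]]' >/dev/null;python3 chk.py -3 || exit
python3 steer.py '[[0,0,0.0003,0,0,0,0.015],[0,0,0,0,0,0,0.015],[0,0,0,0,0,0,0.015]]' >/dev/null;python3 chk.py -3 || exit
```

```text
rail y 20.5 dx -0.08 z 77.31  F tool x -1.3 y -1.2 press 3.8
rail y 20.5 dx -0.07 z 77.31  F tool x -1.8 y -1.1 press 7.1
```

```bash
python3 steer.py '[[0,0,-0.0003,0,0,0,0.015],[0,0,0,0,0,0,0.025],[0,0,0,0,0,0,0.03],[0,0,0,0,0,0,0.04],[0,0,0,0,0,0,0.055],[0,0,0,0,0,0,0.06],[0,0,0,0,0,0,0.06],[0,0,0,0,0,0,0.06]]'; python3 steer.py '[[0,0,-0.01,0,0,0,0.06],[0,0,-0.02,0,0,0,0.06],[0,0,-0.03,0,0,0,0.06],[0,0,-0.03,0,0,0,0.06],[0,0,-0.03,0,0,0,0.06],[0,0,-0.02,0,0,0,0.06],[0,0,0,0,0,0,0.06],[0,0,0,0,0,0,0.06]]'
python3 - <<'E'
from h import *
W,S=eyes.camera("wrist"),eyes.camera("side")
a=W["frame"][60:420,140:500,::-1]; b=cv2.resize(S["frame"][190:400,220:400,::-1],None,fx=2,fy=2,interpolation=cv2.INTER_CUBIC)
o=np.zeros((430,760,3),np.uint8);o[:360,:360]=a;o[:420,380:740]=b;cv2.imwrite("pics/fin.png",o)
for z in(.044,.083-.0,.094): 
    p=[.5861,.0494,z]; print(z,proj(W,p)-[140,60],proj(S,p))
E
```

```text
clock: 20.03
tool_pos: [0.586, 0.0495, 0.0769]
eef_rot: [179.9, -0.0, 18.9]
ft_force: [-0.7, -0.8, -0.3]
grip_width: 0.06
grip_force: 0.0
clock: 20.7
tool_pos: [0.5865, 0.0496, 0.2189]
eef_rot: [179.9, -0.2, 18.9]
ft_force: [0.2, 0.5, -1.1]
grip_width: 0.0604
grip_force: 0.0
0.044 [177.87979292 155.59780362] [257.77516805 286.99446728]
0.083 [177.7772479  169.96049217] [256.73160689 265.05340958]
0.094 [177.74310777 174.75129815] [256.4341849 258.6760571]
```

View pics/fin.png

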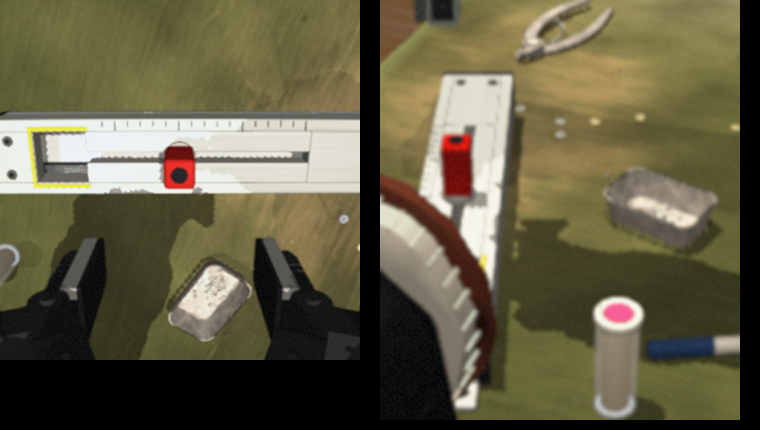

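The pictures show the pin upright in the slot and let go. Its top is at crop (179,175.5) against a predicted (177.7,174.8), with the collar on the rail and the tin, spool and nippers in place. Handing it in.

```bash
python3 -c "
from bench import r, eyes, probe_bus, job; print(job.sign_off())"
```

```text
the job is handed in; nothing more can be done
None
```

The stop pin is in the hidden groove at about y = +20 mm in the rail frame, upright with its collar flush and released. The highest pressing force I read was about 9 N, the tin, spool and nippers look untouched, and I handed the job in at about 21 s; the hand-in gave no verdict.

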